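# Put the block press in red feed

## Robot

A 7-joint arm with a two-finger parallel gripper is mounted at the origin on the work surface. World frame = base frame: x ahead of the robot, y to its left, z up, the work surface at z = 0. Lengths are in m, angles in rad, forces in N, time in s.
With the tool pointing down it reaches from about 0.425 to 0.875 m from the base axis. Payload 4.7 kg.
Tool frame: the origin (TCP) lies midway between the tips of the shut fingers; the grasp point (between the pads) lies 19 mm behind it; x points along the fingers, y is the direction in which the jaws open and shut, and the axes are right-handed (so a half turn about x gives the same grasp; the last joint's range is limited). The gripper opens to 87 mm and grips with 3 to 60 N. Pads are 19 mm wide; open, the fingers measure 117 mm over their backs; the gripper's body (75 mm by 190 mm) begins 51 mm behind the grasp point.
Start: joints at [1.137, 0.321, -0.07, 1.45, 0.023, 1.371, -0.057], TCP at [0.281, -0.586, 0.223] pointing down, gripper open.
Joint ranges: [-2.86, 2.86], [-0.3, 2.09], [-1.38, 1.24], [0.06, 2.45], [-1.56, 4.7], [0.09, 2.05], [-2.69, 2.69]. Speed limits (rad/s): [2.57, 2.57, 3.14, 3.14, 3.14, 3.14, 3.14].

## Interface

Orientations are given as a rotation vector (axis times angle).
In Python, from bench import ctrl gives the robot as it stands. The module is installed in compiled form; this text tells all that it offers.
- The arm moves only by the shell command python3 -m jog 'ROWS' [FORCE]. ROWS is JSON, a list of rows, each an object with "rot": the turn, a rotation vector about the tool's x, y, z in units of 5 degrees (1.0 is 5 degrees), a list of three; "travel": the shift along the tool's x, y, z in units of 0.3 m (1.0 is 0.3 m), a list of three; "jaw": the closure, from -1 (fully open) to 1 (shut), so that 0 is half open. In form: [{"rot": [ax, ay, az], "travel": [tx, ty, tz], "jaw": jaw}, ...]. A call has 1 to 8 rows; each row shifts and turns the commanded pose from where the row before left it, along the tool's axes as they then stand; what a row does not reach is not made up. A row lasts 1/10 s, in which the tool goes at most 50 mm and 8.59 degrees, less where a joint would pass 70% of its speed; a pose out of reach is approached as far as the arm can. A call with a number of a shift or a turn outside -1 to 1 is refused whole. A call with a gripper value outside its range is refused whole. The fingers move at their own pace and stop on an object; FORCE is the grip in N (left out, the last holds). Time passes only in rows, so rows that do not move let the fingers close. It gives the time, the measured TCP pose, the force and the opening at its end, in the units of the state.
- ctrl.get_state(): the state, without advancing time (a new reading comes with each control period).
- ctrl.get_image(name): name is "scene" or "top" or "wrist"; returns the picture (384x512x3 uint8, red, green, blue); there is no depth.
- ctrl.camera_model(name): a dict with "mtx" (3x3 intrinsics, pixels), "extrinsics" (4x4, takes a point from world to camera coordinates); the wrist camera has in their place "hand_eye" (4x4, takes a point from camera to tool coordinates, whose origin is the TCP and whose axes are the tool frame's). Camera axes: x right, y up, looking along -z (the intrinsics and any distortion apply to the point x, -y, -z); pixel columns grow to the right and rows downward; lengths in m; the calibration is good to about 2 mm. The wrist camera is an equidistant fisheye: a pixel r from the principal point sees the ray r / f radians off the axis. A picture is of the moment at which its call begins: read the wrist's pose just before it. camera_model takes no time and is no camera call.
- ctrl.close_job(): hands the job in, once; it reports no verdict.
The state is a dict: "time": time; "joint_positions": joint angles; "qd": joint speeds; "joint_torque": joint torques, N m; "position": TCP position; "tool_rot": TCP orientation; "ft_force": force on the tool from outside, world axes, zero at the start; "torque": the same for the moment, N m; "grip_width": opening from 0.0 (shut) to 1.0 (fully open).
Only numpy, scipy, OpenCV 4.12 (cv2) and the standard library are available. Lean on these libraries where they do the work, as an engineer would, in place of code of your own. Each camera call takes 0.05 s, during which the arm holds its last target.

## Task

Change the feed of the little block-printing press: push its ball-topped gear lever along the gate, from where it stands in the middle lane, across the passage and fully home into the slot with the red dot at its end. Push it gently and with the closed fingers only - do not pinch it or pull it up - and do not run it home into the slot of another colour on the way. Let go of it there, and leave the things standing about the press where they are.

Things in the scene. Friction and masses are not known exactly. Their poses are not given: they have to be found in the camera images.
- press: Green bench press, fixed, yaw up to 0.3 rad either way. Origin on the table under the gate's centre; x along the lanes, away from the robot ('far'), y left, z up. Gearbox 220 mm in x, y -113 to 137 mm, 85 mm high, gate on top. At the right (y -189 to -471 mm) a roller between side frames, 220 mm high; its bed spans x -190 to 150 mm.
- gate_centre (a point): Centre of the gate, 91 mm above the table: an aluminium plate 112 mm square, its top at 95 mm. Three lanes along x, at y = -30, 0, 30 mm, run from x = -30 to 30 mm; a cross passage along y at x = 0 joins them, the only place to change lanes. All are 16 mm wide, inner corners rounded. Six slots: far and near end of each lane; the four outer ones have coloured dots.
- knob (a point): Centre of the lever's black ball (36 mm diameter). In the press's frame: x = 175 mm*cos(tilt_side)*sin(tilt_fore), y = -175 mm*sin(tilt_side); 175 mm above the table when upright, about 161 in an outer slot. Home |x| is about 44 mm, in an outer lane |y| about 54 mm. It starts anywhere along the middle lane.
- shank (a point): Point on the axis of the lever's shank (steel rod, 10 mm diameter) 91 mm from the pivot, where it passes through the gate. Home in a slot it is 25 mm in x from the gate's centre and 16 mm from the centre of that slot's dot.
- lever: The lever: steel shank of 10 mm diameter with the black ball 175 mm up. Origin at its pivot, on the table's level at the press's origin; z along the shank to the ball. No centring springs or detents: it stays where it is left, and about 2 to 3 N at the ball move it.
- tilt_fore (a joint): Tilt of the lever along the lanes, rad: 0 = in the cross passage, positive = towards the far end (+x of the press), home at about +0.265 (far) or -0.265 (near).
- tilt_side (a joint): Tilt of the lever across the lanes, rad: 0 = middle lane, about -0.315 = left lane (+y of the press), about +0.315 = right lane (-y). It is the inner of the two hinges.
- lift (a joint): How far the lever is pulled up along its own axis, m: 0 = down, as it must stay. A spring holds it down with 10 N, rising by 0.4 N per mm.
- ink_tin: Black ink tin, 54 mm diameter, 26 mm high, standing on the left edge of the gearbox top, beside the gate. Origin under its centre.
- brush: Round printing brush with a wooden handle, 140 mm long, 32 mm thick, lying behind the gearbox. Origin on the table under its middle.
- woodblock: Carved cream printing block with a black face, 80 x 150 x 26 mm, lying behind the gearbox. Origin under its centre.
- baren: Wooden rubbing pad with a knob, 84 mm diameter, 44 mm high, left of the gearbox. Origin under its centre.
- glue: White glue bottle with a red cap, 38 mm diameter, 100 mm high, left of the gearbox. Origin under its centre.
- water: Clear water bottle with a purple cap and label, 64 mm diameter, 190 mm high, left of the gearbox, towards its far end. Origin under its centre.
- tissues: Blue tissue box, 120 x 220 x 76 mm, farther left. Origin under its centre.
- dot_red: Red enamel dot, 16 mm diameter, 2 mm thick, on the gate plate just beyond the end of one of the four outer slots (41 mm in x and 30 mm in y from the gate's centre); which colour sits at which slot changes. Origin under its centre, 95 mm above the table.
- dot_yellow: Yellow enamel dot, 16 mm diameter, 2 mm thick, on the gate plate just beyond the end of one of the four outer slots (41 mm in x and 30 mm in y from the gate's centre); which colour sits at which slot changes. Origin under its centre, 95 mm above the table.
- dot_blue: Blue enamel dot, 16 mm diameter, 2 mm thick, on the gate plate just beyond the end of one of the four outer slots (41 mm in x and 30 mm in y from the gate's centre); which colour sits at which slot changes. Origin under its centre, 95 mm above the table.
- dot_green: Green enamel dot, 16 mm diameter, 2 mm thick, on the gate plate just beyond the end of one of the four outer slots (41 mm in x and 30 mm in y from the gate's centre); which colour sits at which slot changes. Origin under its centre, 95 mm above the table.

How it is judged:
At the end, for the whole second after the job is handed in: The lever's shank is within 21.5 mm (horizontally) of the centre of the red dot, that is within about 5 mm of the end of that slot; the lever is down (lift under 4 mm) and at rest, and every loose thing is within 20 mm of where it stood (horizontal distance between shank and dot_red below 0.0215 m and value of joint lift below 0.004 m and velocity of joint tilt_fore between -0.05 and 0.05 rad/s and velocity of joint tilt_side between -0.05 and 0.05 rad/s and distance of each of ink_tin, brush, woodblock, baren, glue, water, tissues from where it was at the start of the episode below 0.02 m); the robot touches nothing.
It fails at once if the lever is run home (within about 5 mm of the end) into the slot of another colour (horizontal distance between shank and dot_yellow below 0.0215 m or horizontal distance between shank and dot_blue below 0.0215 m or horizontal distance between shank and dot_green below 0.0215 m).
It fails at once if the lever is pulled up by more than 8 mm (value of joint lift above 0.008 m).
It fails at once if the fingers press on the lever with more than 38 N in all, as in a pinch or a hard shove (contact force between the fingers and lever above 38 N).
It fails at once if a loose thing is moved or lifted by more than 20 mm (distance of any of ink_tin, brush, woodblock, baren, glue, water, tissues from where it was at the start of the episode above 0.02 m).
It also fails if it takes over 51 s, if anything falls off the work surface, if the arm or the gripper's body presses on something with over 40 N, if the wrist force passes 120 N, or if a joint passes its speed limit or range.

## Working session

There is one attempt and no reset: what is moved stays moved. The work goes in short steps, Python scripts to look and compute and a shell command to move; the robot and the scene stay as the last step left them, time stands still between calls to the robot, and variables do not carry over. Pictures are saved under pics/ and viewed, and the job is handed in when it is done.

```bash
mkdir -p pics; python3 - <<'E'
from bench import ctrl
import cv2
s=ctrl.get_state();print(s)
for n in("scene","top"):
    cv2.imwrite(f"pics/{n}0.png",ctrl.get_image(n)[:,:,::-1]);m=ctrl.camera_model(n);print(n,m)
print(ctrl.camera_model("wrist"))
E
```

```text
{'time': 0.0, 'joint_positions': array([ 1.13710758,  0.32185004, -0.07003817,  1.45165981,  0.02263566,
        1.37079283, -0.05691959]), 'qd': array([-0.00063299, -0.0002492 , -0.00082749, -0.00163034,  0.00036541,
        0.00097115, -0.00119688]), 'joint_torque': array([-6.21227045e-04, -4.91287494e+01, -4.03957972e-01, -3.12530351e+01,
       -6.37532445e-02,  4.37817222e-02,  1.97196414e-04]), 'position': array([ 0.28111372, -0.5854624 ,  0.22145123]), 'tool_rot': array([ 1.97322875,  0.45129246, -1.97438073]), 'ft_force': array([ 0.92890512,  0.53935832, -0.20118364]), 'torque': array([-0.00523379, -0.04213206,  0.0331235 ]), 'grip_width': 1.001000171855449}
scene {'mtx': array([[406.67956447,   0.        , 260.03945855],
       [  0.        , 406.67956447, 193.08980278],
       [  0.        ,   0.        ,   1.        ]]), 'extrinsics': array([[ 2.25106038e-01,  9.74334245e-01,  2.26671048e-04,
        -3.67270542e-01],
       [-8.38204185e-01,  1.93536514e-01,  5.09860139e-01,
         3.77226390e-01],
       [ 4.96730324e-01, -1.14962593e-01,  8.60257280e-01,
        -1.34
[... 343 characters left out ...]
      [ 0.97134218,  0.09326874,  0.2186214 , -0.61978816],
       [-0.21800925, -0.01682813,  0.97580161, -0.7697802 ],
       [ 0.        ,  0.        ,  0.        ,  1.        ]])}
{'mtx': array([[297.31863964,   0.        , 253.47971726],
       [  0.        , 297.31863964, 192.72321569],
       [  0.        ,   0.        ,   1.        ]]), 'hand_eye': array([[ 7.20385441e-04,  2.87127462e-01, -9.57892114e-01,
        -1.62162952e-01],
       [ 9.99999430e-01, -9.62101415e-04,  4.63663168e-04,
         2.27548781e-05],
       [-7.88458929e-04, -9.57891901e-01, -2.87127992e-01,
        -7.86030264e-02],
       [ 0.00000000e+00,  0.00000000e+00,  0.00000000e+00,
         1.00000000e+00]])}
```

View pics/scene0.png

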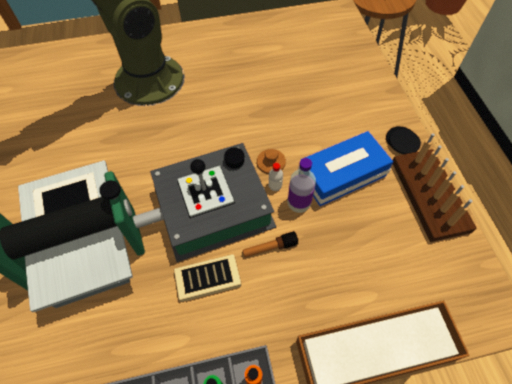

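View pics/top0.png

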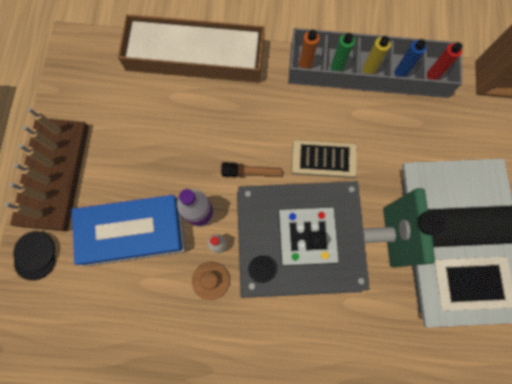

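```bash
python3 -c "
import cv2
a=cv2.imread('pics/top0.png');cv2.imwrite('pics/topz.png',cv2.resize(a[120:270,150:350],None,fx=4,fy=4,interpolation=cv2.INTER_CUBIC))
a=cv2.imread('pics/scene0.png');cv2.imwrite('pics/scz.png',cv2.resize(a[120:270,150:350],None,fx=4,fy=4,interpolation=cv2.INTER_CUBIC))"
```

```text
(no output)
```

View pics/topz.png

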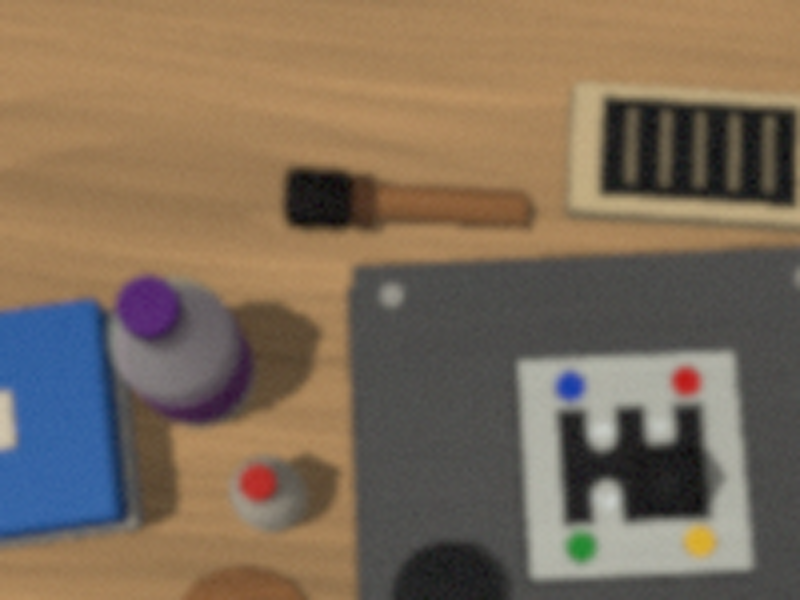

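Top view zoom: dots at red (321.3,215), blue (292.5,216.5), green (295.3,256.5), yellow (325,255.5) px. Red is the far-right slot. The black ball overlaps the gate at about (317,242). In the scene view it is at about (198,167).

```bash
cat > h.py <<'E'
import numpy as np, cv2
from bench import ctrl
def ray(n,u,v):
    m=ctrl.camera_model(n);K=m['mtx'];E=m['extrinsics'];R=E[:3,:3];t=E[:3,3]
    d=np.array([(u-K[0,2])/K[0,0],-(v-K[1,2])/K[1,1],-1]);return -R.T@t,R.T@d
def onz(n,u,v,z):
    c,d=ray(n,u,v);return c+d*(z-c[2])/d[2]
def proj(n,p):
    m=ctrl.camera_model(n);q=m['extrinsics']@np.r_[p,1];K=m['mtx']
    return K[0,0]*q[0]/-q[2]+K[0,2],K[1,1]*-q[1]/-q[2]+K[1,2]
E
python3 - <<'E'
from h import *
D=dict(r=(321.25,215),b=(292.5,216.5),g=(295.25,256.5),y=(325,255.5))
P={k:onz('top',*v,.097) for k,v in D.items()}
for k in P:print(k,P[k].round(4))
c=sum(P.values())/4
yx=(P['r']+P['b']-P['g']-P['y'])/164e-3; yy=(P['b']+P['g']-P['r']-P['y'])/120e-3
print(c,yx,yy,np.arctan2(yx[1],yx[0]),np.arctan2(-yy[0],yy[1]))
yaw=np.arctan2(yx[1]-yy[0],yx[0]+yy[1]);print('yaw',yaw)
ex=np.array([np.cos(yaw),np.sin(yaw),0]);ey=np.array([-ex[1],ex[0],0])
np.save('press.npy',np.r_[c[:2],yaw])
a=cv2.imread('pics/scene0.png')
b=cv2.imread('pics/top0.png')
for x in np.arange(-.045,.046,.015):
    z=np.sqrt(.175**2-x*x)
    p=np.r_[c[:2],0]+ex*x+[0,0,z]; print(x,np.round(proj('scene',p),1),np.round(proj('top',p),1),p.round(3))
cv2.imwrite('pics/scz.png',cv2.resize(a[140:230,150:270],None,fx=6,fy=6,interpolation=cv2.INTER_CUBIC))
E
```

```text
r [0.5645 0.0917 0.097 ]
b [0.5557 0.1506 0.097 ]
g [0.4747 0.139  0.097 ]
y [0.4824 0.0793 0.097 ]
[0.51933132 0.11515205 0.097     ] [0.99370737 0.14593026 0.        ] [-0.13743644  0.98827607  0.        ] 0.14581211420644452 0.13818061315030034
yaw 0.14200890163969626
-0.045 [195.6 157. ] [315.7 255.6] [0.475 0.109 0.169]
-0.03 [197.2 161. ] [315.3 247.2] [0.49  0.111 0.172]
-0.015 [198.9 165.4] [314.8 238.9] [0.504 0.113 0.174]
0.0 [200.8 170.2] [314.2 230.8] [0.519 0.115 0.175]
0.015 [202.7 175.3] [313.5 222.8] [0.534 0.117 0.174]
0.03 [204.7 180.9] [312.8 215. ] [0.549 0.119 0.172]
0.045 [206.8 186.8] [311.9 207.4] [0.564 0.122 0.169]
```

View pics/scz.png

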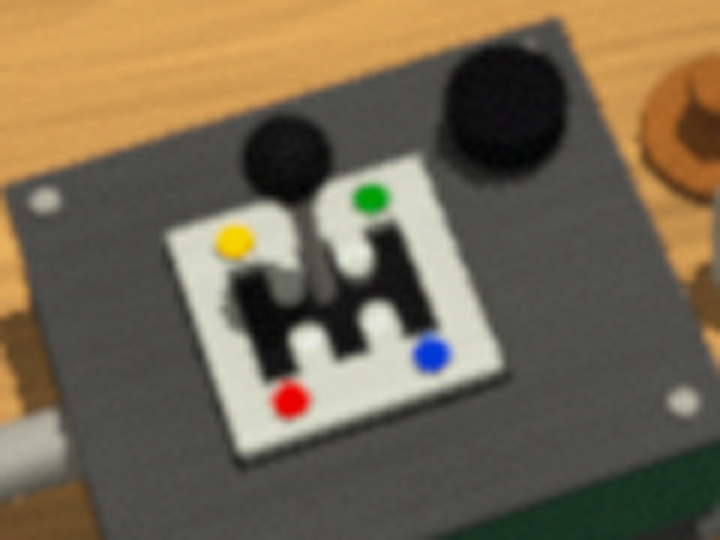

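```bash
cat >> h.py <<'E'
from scipy.spatial.transform import Rotation as Ro
def press():
    cx,cy,yaw=np.load('press.npy');return np.array([cx,cy]),yaw
def W(x,y):
    c,w=press();return c+np.array([np.cos(w)*x-np.sin(w)*y,np.sin(w)*x+np.cos(w)*y])
def PF(p):
    c,w=press();d=np.array(p[:2])-c;return np.array([np.cos(w)*d[0]+np.sin(w)*d[1],-np.sin(w)*d[0]+np.cos(w)*d[1]])
def tgt(w): # tool x down, tool y along press +y or -y whichever
    return np.column_stack([[0,0,-1],[-np.sin(w),np.cos(w),0],np.cross([0,0,-1],[-np.sin(w),np.cos(w),0])])
def plan(x,y,z):
    s=ctrl.get_state();R=Ro.from_rotvec(s['tool_rot']).as_matrix();_,w=press()
    T=tgt(w); T2=np.column_stack([T[:,0],-T[:,1],-T[:,2]])
    T=min((T,T2),key=lambda M:Ro.from_matrix(R.T@M).magnitude())
    rv=np.degrees(Ro.from_matrix(R.T@T).as_rotvec())/5
    d=np.r_[W(x,y),z]-s['position']
    print('t',s['time'],'pos',s['position'].round(4),'press',PF(s['position']).round(4),'F',s['ft_force'].round(2),'w',s['grip_width'])
    print('R',R.round(2).tolist());print('rot units',rv.round(2),'travel now-frame',(R.T@d/.3).round(4),'target-frame',(T.T@d/.3).round(4),'world',d.round(4))
E
python3 -c "
from h import *
plan(-.075,0,.30)"
```

```text
t 0.1 pos [ 0.2812 -0.5855  0.2216] press [-0.3349 -0.6599] F [0.53 0.04 0.05] w 0.9985108656746177
R [[-0.0, 0.43, -0.9], [0.0, -0.9, -0.43], [-1.0, -0.0, 0.0]]
rot units [3.5  0.   0.02] travel now-frame [-0.2584 -1.8372 -1.4884] target-frame [-0.2613 -2.1996 -0.8664] world [0.1639 0.69   0.0784]
```

```bash
python3 -m jog '[{"rot":[0.875,0,0],"travel":[-0.067,0,0],"jaw":1},{"rot":[0.875,0,0],"travel":[-0.067,0,0],"jaw":1},{"rot":[0.875,0,0],"travel":[-0.067,0,0],"jaw":1},{"rot":[0.875,0,0],"travel":[-0.067,0,0],"jaw":1},{"rot":[0,0,0],"travel":[0,-0.1,-0.1],"jaw":1},{"rot":[0,0,0],"travel":[0,-0.1,-0.1],"jaw":1},{"rot":[0,0,0],"travel":[0,-0.1,-0.1],"jaw":1},{"rot":[0,0,0],"travel":[0,-0.1,-0.1],"jaw":1}]' 10; python3 -c "
from h import *
plan(-.070,0,.30)"
```

```text
time: 0.9
position: [0.3838, -0.4485, 0.3025]
tool_rot: [2.147, 0.153, -2.148]
ft_force: [0.8, 0.4, 0.2]
grip_width: 0.353
t 0.9 pos [ 0.3838 -0.4485  0.3025] press [-0.2139 -0.5388] F [0.77 0.44 0.16] w 0.352725855704742
R [[-0.0, 0.14, -0.99], [0.0, -0.99, -0.14], [-1.0, -0.0, 0.0]]
rot units [0.   0.   0.01] travel now-frame [ 0.009  -1.7961 -0.48  ] target-frame [ 0.0084 -1.7961 -0.4798] world [ 0.0662  0.5538 -0.0025]
```

```bash
python3 -m jog '[{"rot":[0,0,0],"travel":[0,-0.145,-0.06],"jaw":1},{"rot":[0,0,0],"travel":[0,-0.145,-0.06],"jaw":1},{"rot":[0,0,0],"travel":[0,-0.145,-0.06],"jaw":1},{"rot":[0,0,0],"travel":[0,-0.145,-0.06],"jaw":1},{"rot":[0,0,0],"travel":[0,-0.145,-0.06],"jaw":1},{"rot":[0,0,0],"travel":[0,-0.145,-0.06],"jaw":1},{"rot":[0,0,0],"travel":[0,-0.145,-0.06],"jaw":1},{"rot":[0,0,0],"travel":[0,-0.145,-0.06],"jaw":1}]' && python3 -m jog '[{"rot":[0,0,0],"travel":[0,-0.145,0],"jaw":1},{"rot":[0,0,0],"travel":[0,-0.145,0],"jaw":1},{"rot":[0,0,0],"travel":[0,-0.145,0],"jaw":1},{"rot":[0,0,0],"travel":[0,-0.145,0],"jaw":1},{"rot":[0,0,0],"travel":[0,0,0],"jaw":1}]'; python3 -c "
from h import *
cv2.imwrite('pics/w1.png',ctrl.get_image('wrist')[:,:,::-1])
a=ctrl.get_image('scene')[:,:,::-1]
cv2.imwrite('pics/s1.png',cv2.resize(a[100:240,130:310],None,fx=4,fy=4))
plan(-.070,0,.15)"
```

```text
time: 1.7
position: [0.4762, -0.0833, 0.3027]
tool_rot: [2.147, 0.152, -2.148]
ft_force: [1.7, -0.3, -0.2]
grip_width: 0.007
time: 2.2
position: [0.45, 0.0942, 0.3032]
tool_rot: [2.143, 0.166, -2.142]
ft_force: [-0.4, -0.4, 0.9]
grip_width: 0.006
t 2.3 pos [0.4512 0.0878 0.3028] press [-0.0713 -0.0174] F [-0.04 -1.67 -0.49] w 0.00441755678463964
R [[-0.0, 0.14, -0.99], [-0.0, -0.99, -0.14], [-1.0, 0.0, 0.0]]
rot units [ 0.04  0.   -0.01] travel now-frame [ 0.5091 -0.0586 -0.0046] target-frame [ 0.5092 -0.0581 -0.0042] world [-0.0012  0.0174 -0.1528]
```

View pics/w1.png

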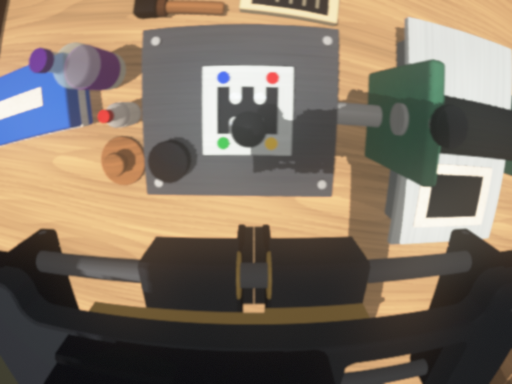

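View pics/s1.png

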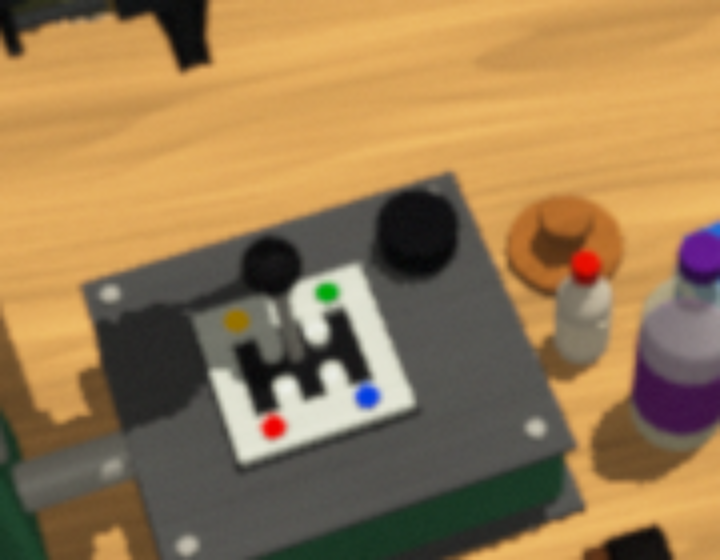

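Wrist view: ball at about (248,127), and the dots at blue (223,77), red (273,77), green (223,143) and yellow (272,143). Now I'll check these against the top-camera fix.

```bash
cat >> h.py <<'E'
def wonz(u,v,z,s):
    m=ctrl.camera_model('wrist');K=m['mtx'];H=m['hand_eye']
    a=(u-K[0,2])/K[0,0];b=(v-K[1,2])/K[1,1];r=np.hypot(a,b)
    d=np.array([np.sin(r)*a/r,-np.sin(r)*b/r,-np.cos(r)])
    R=Ro.from_rotvec(s['tool_rot']).as_matrix()
    D=R@(H[:3,:3]@d);o=s['position']+R@H[:3,3]
    return o+D*(z-o[2])/D[2]
E
python3 -c "
from h import *
s=ctrl.get_state()
for n,u,v,z in [('b',223,77,.097),('r',273,77,.097),('g',223,143,.097),('y',272,143,.097),('knob',248,127,.174)]:
    p=wonz(u,v,z,s);print(n,p.round(4),PF(p).round(4))
plan(-.07,0,.15)
"
```

```text
b [0.5598 0.1411 0.097 ] [0.0437 0.0199]
r [0.5683 0.0809 0.097 ] [ 0.0437 -0.0408]
g [0.4782 0.13   0.097 ] [-0.0386  0.0205]
y [0.487  0.0697 0.097 ] [-0.0385 -0.0405]
knob [0.508  0.1014 0.174 ] [-0.0132 -0.012 ]
t 2.3 pos [0.4512 0.0878 0.3028] press [-0.0713 -0.0174] F [-0.04 -1.67 -0.49] w 0.00441755678463964
R [[-0.0, 0.14, -0.99], [-0.0, -0.99, -0.14], [-1.0, 0.0, 0.0]]
rot units [ 0.04  0.   -0.01] travel now-frame [ 0.5091 -0.0586 -0.0046] target-frame [ 0.5092 -0.0581 -0.0042] world [-0.0012  0.0174 -0.1528]
```

```bash
python3 -m jog '[{"rot":[0,0,0],"travel":[0.1,-0.02,0],"jaw":1},{"rot":[0,0,0],"travel":[0.1,-0.02,0],"jaw":1},{"rot":[0,0,0],"travel":[0,0,0],"jaw":1},{"rot":[0,0,0],"travel":[0,0,0],"jaw":1},{"rot":[0,0,0],"travel":[0,0,0],"jaw":1}]'; python3 -c "
from h import *
s=ctrl.get_state();print(s['position'],s['qd'].round(3))
a=ctrl.get_image('wrist')[:,:,::-1]
cv2.imwrite('pics/w2.png',cv2.resize(a[20:220,130:350],None,fx=3,fy=3,interpolation=cv2.INTER_CUBIC))
import pickle;pickle.dump(s,open('s.pkl','wb'));plan(-.07,0,.15)"
```

```text
time: 2.8
position: [0.4511, 0.0981, 0.2444]
tool_rot: [2.151, 0.151, -2.146]
ft_force: [-0.3, -0.9, -0.5]
grip_width: 0.007
[0.45106583 0.09805228 0.24443898] [-0.002 -0.004 -0.005 -0.006 -0.002 -0.003 -0.   ]
t 2.85 pos [0.4511 0.0983 0.2445] press [-0.0699 -0.0071] F [-0.4  -0.16  0.27] w 0.003226524051703844
R [[0.0, 0.14, -0.99], [0.0, -0.99, -0.14], [-1.0, 0.0, -0.0]]
rot units [-0.01 -0.03 -0.  ] travel now-frame [ 0.3151 -0.0236  0.0011] target-frame [ 3.151e-01 -2.350e-02  3.000e-04] world [-0.0011  0.007  -0.0945]
```

View pics/w2.png

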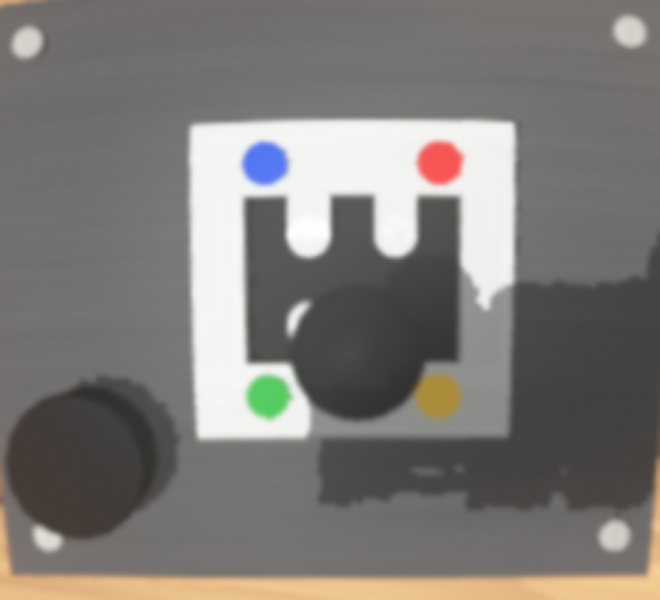

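Wrist zoom: blue (265,163), red (440,163), green (268,397), yellow (438,396), ball centre (358,353). The ball is near-side of centre in the middle lane.

```bash
python3 -c "
from h import *
import pickle;s=pickle.load(open('s.pkl','rb'))
for n,u,v,z in [('b',265,163,.097),('r',440,163,.097),('g',268,397,.097),('y',438,396,.097),('knob',358,353,.174)]:
    p=wonz(130+u/3,20+v/3,z,s);print(n,p.round(4),PF(p).round(4))
"
```

```text
b [0.5576 0.1496 0.097 ] [0.0427 0.0287]
r [0.5657 0.0904 0.097 ] [ 0.0424 -0.031 ]
g [0.4762 0.138  0.097 ] [-0.0394  0.0287]
y [0.4849 0.0789 0.097 ] [-0.0392 -0.031 ]
knob [0.504  0.1088 0.174 ] [-0.016  -0.0041]
```

```bash
python3 -c "
from h import *
c,w=press();n=W(.0008,-.0005);np.save('press.npy',np.r_[n,w])"
python3 -m jog '[{"rot":[0,0,0],"travel":[0.08,-0.012,0],"jaw":1},{"rot":[0,0,0],"travel":[0.08,-0.012,0],"jaw":1},{"rot":[0,0,0],"travel":[0.08,0,0],"jaw":1},{"rot":[0,0,0],"travel":[0.08,0,0],"jaw":1},{"rot":[0,0,0],"travel":[0,0,-0.03],"jaw":1},{"rot":[0,0,0],"travel":[0,0,-0.02],"jaw":1},{"rot":[0,0,0],"travel":[0,0,0],"jaw":1},{"rot":[0,0,0],"travel":[0,0,0],"jaw":1}]'; python3 -c "
from h import *
plan(-.0275,0,.148)"
```

```text
time: 3.65
position: [0.465, 0.1084, 0.1483]
tool_rot: [2.15, 0.153, -2.146]
ft_force: [-0.4, -0.4, 0.2]
grip_width: 0.006
t 3.65 pos [0.465  0.1084 0.1483] press [-0.0555  0.0015] F [-0.42 -0.41  0.25] w 0.006393529591582463
R [[0.0, 0.14, -0.99], [0.0, -0.99, -0.14], [-1.0, -0.0, -0.0]]
rot units [ 0.   -0.02  0.  ] travel now-frame [ 0.0013  0.0051 -0.0934] target-frame [ 0.0011  0.0051 -0.0934] world [ 0.0279  0.0024 -0.0003]
```

```bash
python3 -m jog '[{"rot":[0,0,0],"travel":[0,0,-0.013],"jaw":1},{"rot":[0,0,0],"travel":[0,0,-0.013],"jaw":1},{"rot":[0,0,0],"travel":[0,0,-0.01],"jaw":1},{"rot":[0,0,0],"travel":[0,0,-0.01],"jaw":1},{"rot":[0,0,0],"travel":[0,0,-0.01],"jaw":1},{"rot":[0,0,0],"travel":[0,0,-0.01],"jaw":1},{"rot":[0,0,0],"travel":[0,0,0],"jaw":1}]'; python3 -c "
from h import *
plan(-.0275,0,.148)
s=ctrl.get_state()
a=ctrl.get_image('wrist')[:,:,::-1]
cv2.imwrite('pics/w3.png',cv2.resize(a[60:280,150:370],None,fx=2.6,fy=2.6,interpolation=cv2.INTER_CUBIC))"
```

```text
time: 4.35
position: [0.4833, 0.1109, 0.1468]
tool_rot: [2.147, 0.153, -2.148]
ft_force: [-2.2, -1.2, 1.4]
grip_width: 0.007
t 4.35 pos [0.4833 0.1109 0.1468] press [-0.037   0.0014] F [-2.22 -1.2   1.42] w 0.006823237969493448
R [[-0.0, 0.14, -0.99], [-0.0, -0.99, -0.14], [-1.0, -0.0, 0.0]]
rot units [0.01 0.01 0.  ] travel now-frame [-0.0042  0.0048 -0.0318] target-frame [-0.0042  0.0048 -0.0318] world [ 0.0096 -0.0001  0.0012]
```

View pics/w3.png

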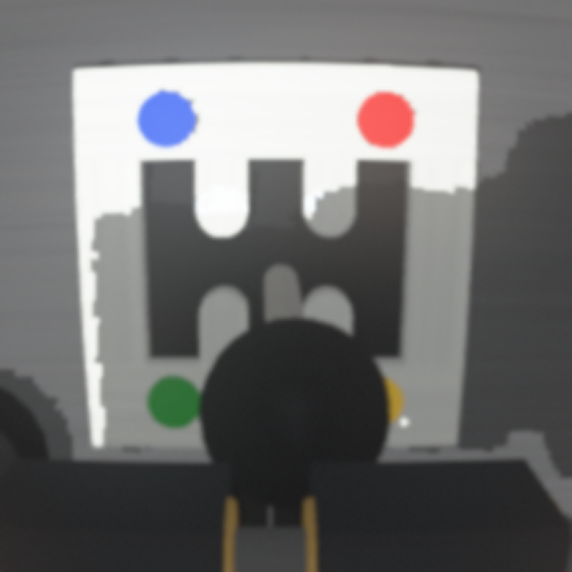

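Wrist view: the fingers touch the ball, which is centred at about (294,412) in the zoom. The shank shows at (281,290), still in the lane's near half.

```bash
python3 -c "
from h import *
s=ctrl.get_state()
for n,u,v,z in [('b',167,119,.097),('r',386,119,.097),('g',173,402,.097),('knob',294,412,.175),('shankfront',281,263,.095)]:
    p=wonz(150+u/2.6,60+v/2.6,z,s);print(n,p.round(4),PF(p).round(4))
"
```

```text
b [0.5576 0.1496 0.097 ] [0.0419 0.0292]
r [0.5662 0.0907 0.097 ] [ 0.0421 -0.0304]
g [0.4767 0.1385 0.097 ] [-0.0397  0.0297]
knob [0.5091 0.1098 0.175 ] [-0.0117 -0.0033]
shankfront [0.5218 0.113  0.095 ] [ 0.0013 -0.0019]
```

```bash
python3 -m jog '[{"rot":[0,0,0],"travel":[0,0,-0.01],"jaw":1},{"rot":[0,0,0],"travel":[0,0,-0.01],"jaw":1},{"rot":[0,0,0],"travel":[0,0,-0.01],"jaw":1},{"rot":[0,0,0],"travel":[0,0,-0.01],"jaw":1},{"rot":[0,0,0],"travel":[0,0,0],"jaw":1},{"rot":[0,0,0],"travel":[0,0,0],"jaw":1}]'; python3 -c "
from h import *
plan(-.0255,0,.148)
s=ctrl.get_state()
a=ctrl.get_image('wrist')[:,:,::-1]
cv2.imwrite('pics/w4.png',cv2.resize(a[60:280,150:370],None,fx=2.6,fy=2.6,interpolation=cv2.INTER_CUBIC))"
```

```text
time: 5.0
position: [0.4954, 0.1127, 0.1469]
tool_rot: [2.148, 0.153, -2.147]
ft_force: [-1.8, -0.5, 2.5]
grip_width: 0.006
t 5.0 pos [0.4954 0.1127 0.1469] press [-0.0248  0.0015] F [-1.77 -0.53  2.49] w 0.005815643057857809
R [[0.0, 0.14, -0.99], [0.0, -0.99, -0.14], [-1.0, -0.0, -0.0]]
rot units [ 0. -0.  0.] travel now-frame [-0.0037  0.0049  0.0024] target-frame [-0.0037  0.0049  0.0024] world [-0.0005 -0.0016  0.0011]
```

View pics/w4.png

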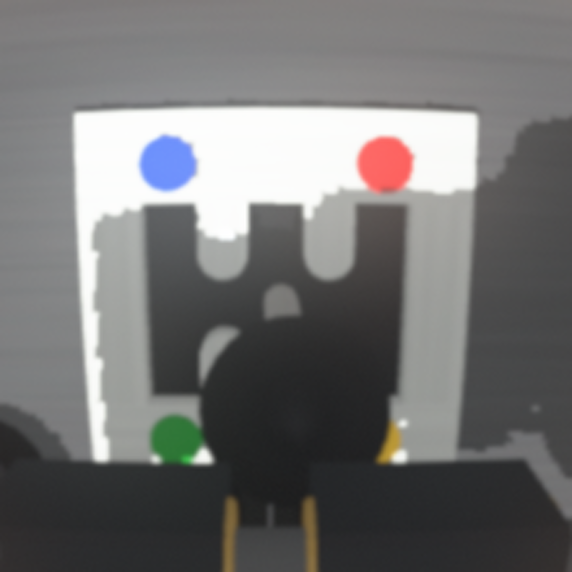

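```bash
python3 -c "
from h import *
s=ctrl.get_state()
for n,u,v,z in [('b',168,163,.097),('r',386,163,.097),('knob',295,411,.175),('passfar',222,281,.095),('passnear',222,325,.095)]:
    p=wonz(150+u/2.6,60+v/2.6,z,s);print(n,p.round(4),PF(p).round(4))
"
```

```text
b [0.5578 0.1496 0.097 ] [0.0422 0.0291]
r [0.5665 0.0905 0.097 ] [ 0.0424 -0.0306]
knob [0.5214 0.1114 0.175 ] [ 0.0008 -0.0035]
passfar [0.5265 0.1306 0.095 ] [0.0085 0.0148]
passnear [0.5137 0.1289 0.095 ] [-0.0044  0.0149]
```

```bash
python3 -m jog '[{"rot":[0,0,0],"travel":[0,0,0.05],"jaw":1},{"rot":[0,0,0],"travel":[0,0,0.055],"jaw":1},{"rot":[0,0,0],"travel":[0,-0.08,0],"jaw":1},{"rot":[0,0,0],"travel":[0,-0.08,0],"jaw":1},{"rot":[0,0,0],"travel":[0,0,-0.09],"jaw":1},{"rot":[0,0,0],"travel":[0,0,-0.09],"jaw":1},{"rot":[0,0,0],"travel":[0,0,0],"jaw":1},{"rot":[0,0,0],"travel":[0,0,0],"jaw":1}]'; python3 -c "
from h import *
plan(0,0.031,.147)
a=ctrl.get_image('wrist')[:,:,::-1]
cv2.imwrite('pics/w5.png',cv2.resize(a,None,fx=1.5,fy=1.5,interpolation=cv2.INTER_CUBIC))"
```

```text
time: 5.85
position: [0.5108, 0.1637, 0.1465]
tool_rot: [2.148, 0.154, -2.149]
ft_force: [-1.0, -0.3, 0.1]
grip_width: 0.005
t 5.85 pos [0.5108 0.1637 0.1465] press [-0.0024  0.0498] F [-1.   -0.29  0.1 ] w 0.004657403277718461
R [[-0.0, 0.14, -0.99], [0.0, -0.99, -0.14], [-1.0, -0.0, 0.0]]
rot units [0.   0.   0.01] travel now-frame [-0.0016  0.0627 -0.008 ] target-frame [-0.0015  0.0627 -0.008 ] world [ 0.005  -0.0183  0.0005]
```

View pics/w5.png

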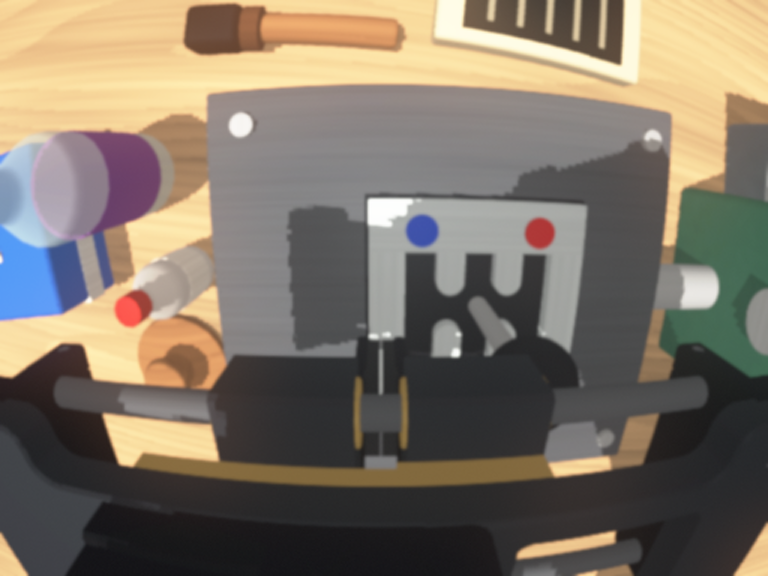

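```bash
python3 -m jog '[{"rot":[0,0,0],"travel":[0,0.02,-0.01],"jaw":1},{"rot":[0,0,0],"travel":[0,0.02,0],"jaw":1},{"rot":[0,0,0],"travel":[0,0.015,0],"jaw":1},{"rot":[0,0,0],"travel":[0,0.015,0],"jaw":1},{"rot":[0,0,0],"travel":[0,0.015,0],"jaw":1},{"rot":[0,0,0],"travel":[0,0.015,0],"jaw":1},{"rot":[0,0,0],"travel":[0,0,0],"jaw":1}]'; python3 -c "
from h import *
plan(0,-0.021,.147)
a=ctrl.get_image('wrist')[:,:,::-1]
cv2.imwrite('pics/w6.png',cv2.resize(a[60:280,150:450],None,fx=2.6,fy=2.6,interpolation=cv2.INTER_CUBIC))
a=ctrl.get_image('top')[:,:,::-1]
cv2.imwrite('pics/t6.png',cv2.resize(a[150:300,200:400],None,fx=4,fy=4,interpolation=cv2.INTER_CUBIC))"
```

```text
time: 6.6
position: [0.5182, 0.1342, 0.1473]
tool_rot: [2.149, 0.153, -2.147]
ft_force: [-0.7, 2.1, 2.3]
grip_width: 0.006
t 6.6 pos [0.5182 0.1342 0.1473] press [0.0008 0.0195] F [-0.69  2.1   2.35] w 0.006433702002912729
R [[0.0, 0.14, -0.99], [0.0, -0.99, -0.14], [-1.0, -0.0, -0.0]]
rot units [ 0.   -0.01  0.01] travel now-frame [0.0009 0.1351 0.0025] target-frame [0.001  0.1351 0.0025] world [ 0.005  -0.0402 -0.0003]
```

View pics/w6.png

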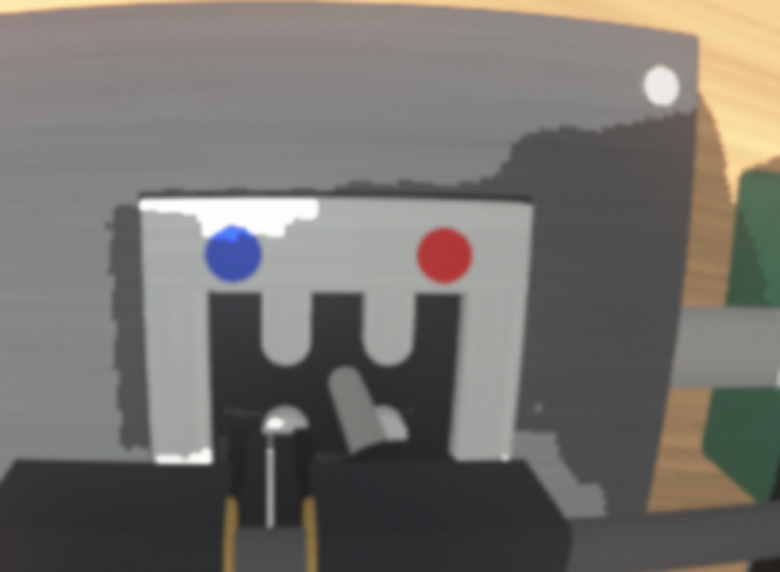

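```bash
python3 -m jog '[{"rot":[0,0,0],"travel":[0,0.015,0],"jaw":1},{"rot":[0,0,0],"travel":[0,0.015,0],"jaw":1},{"rot":[0,0,0],"travel":[0,0.015,0],"jaw":1},{"rot":[0,0,0],"travel":[0,0.015,0],"jaw":1},{"rot":[0,0,0],"travel":[0,0.015,0],"jaw":1},{"rot":[0,0,0],"travel":[0,0,0],"jaw":1}]'; python3 -c "
from h import *
plan(0,-0.021,.147)
a=ctrl.get_image('wrist')[:,:,::-1]
cv2.imwrite('pics/w7.png',cv2.resize(a[60:280,150:450],None,fx=2.6,fy=2.6,interpolation=cv2.INTER_CUBIC))
a=ctrl.get_image('top')[:,:,::-1]
cv2.imwrite('pics/t7.png',cv2.resize(a[150:300,200:400],None,fx=4,fy=4,interpolation=cv2.INTER_CUBIC))"
```

```text
time: 7.3
position: [0.5211, 0.1105, 0.1466]
tool_rot: [2.147, 0.151, -2.149]
ft_force: [-0.2, 2.0, 1.1]
grip_width: 0.004
t 7.3 pos [0.5211 0.1105 0.1466] press [ 0.0003 -0.0043] F [-0.2   2.03  1.14] w 0.004357254662809309
R [[-0.0, 0.14, -0.99], [-0.0, -0.99, -0.14], [-1.0, 0.0, 0.0]]
rot units [-0.01  0.01 -0.01] travel now-frame [-0.0014  0.0555  0.0011] target-frame [-0.0014  0.0555  0.0011] world [ 0.002  -0.0165  0.0004]
```

View pics/w7.png

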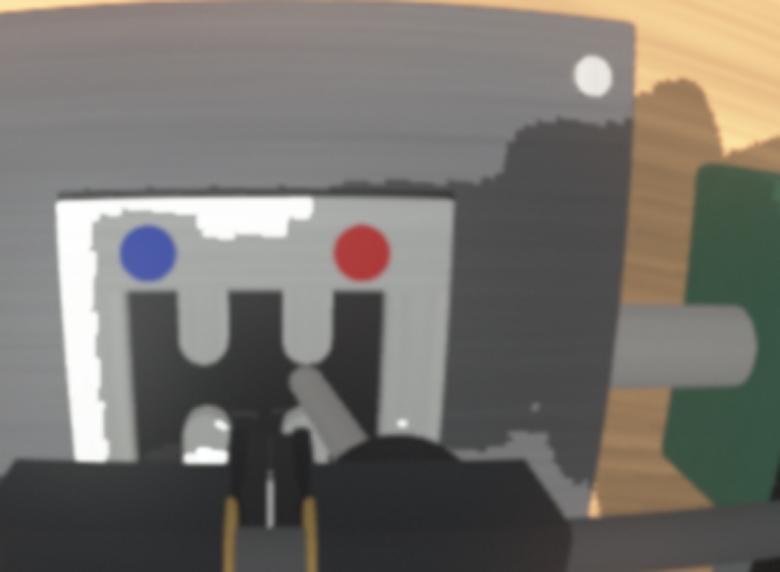

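View pics/t7.png

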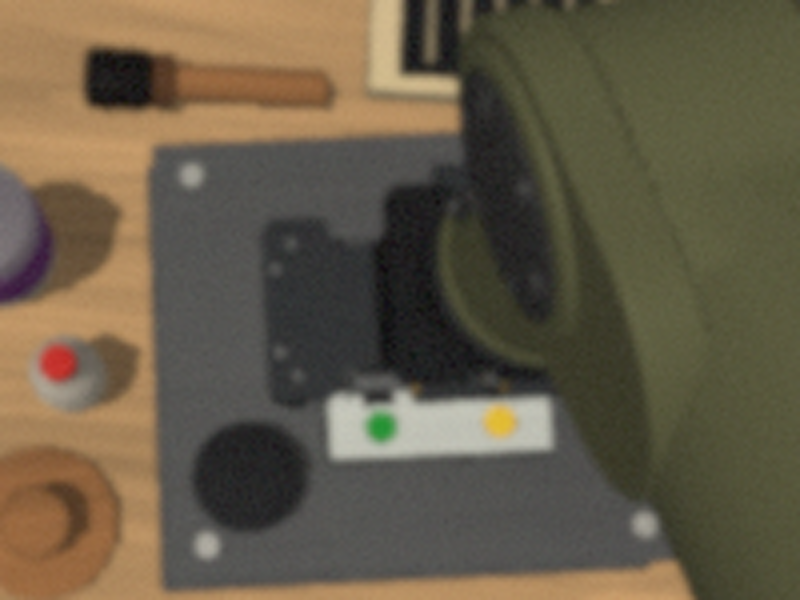

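```bash
python3 -c "
from h import *
s=ctrl.get_state()
for n,u,v,z in [('b',148,253,.097),('r',362,253,.097),('knobtopedge',400,436,.17),('knob?',400,530,.17)]:
    p=wonz(150+u/2.6,60+v/2.6,z,s);print(n,p.round(4),PF(p).round(4))
a=ctrl.get_image('scene')[:,:,::-1]
cv2.imwrite('pics/s7.png',cv2.resize(a[120:240,130:290],None,fx=5,fy=5))
"
```

```text
b [0.5578 0.1507 0.097 ] [0.0423 0.0303]
r [0.5662 0.0915 0.097 ] [ 0.0422 -0.0295]
knobtopedge [0.5428 0.0882 0.17  ] [ 0.0186 -0.0295]
knob? [0.5217 0.0837 0.17  ] [-0.0029 -0.031 ]
```

View pics/s7.png

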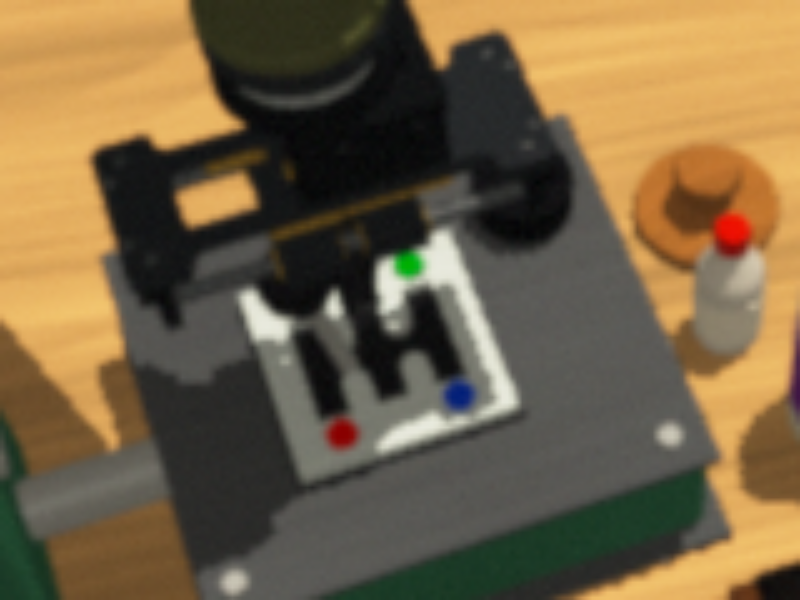

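```bash
python3 -m jog '[{"rot":[0,0,0],"travel":[0,0.015,0],"jaw":1},{"rot":[0,0,0],"travel":[0,0.015,0],"jaw":1},{"rot":[0,0,0],"travel":[0,0.015,0],"jaw":1},{"rot":[0,0,0],"travel":[0,0.015,0],"jaw":1},{"rot":[0,0,0],"travel":[0,0.012,0],"jaw":1},{"rot":[0,0,0],"travel":[0,0,0],"jaw":1},{"rot":[0,0,0],"travel":[0,0,0],"jaw":1}]'; python3 -c "
from h import *
plan(0,-0.027,.147)
a=ctrl.get_image('wrist')[:,:,::-1]
cv2.imwrite('pics/w8.png',cv2.resize(a[60:280,150:450],None,fx=2.6,fy=2.6,interpolation=cv2.INTER_CUBIC))"
```

```text
time: 8.15
position: [0.5242, 0.0901, 0.147]
tool_rot: [2.148, 0.152, -2.148]
ft_force: [-0.1, 1.2, -0.7]
grip_width: 0.004
t 8.15 pos [0.5242 0.0901 0.147 ] press [ 0.0005 -0.025 ] F [-0.09  1.16 -0.65] w 0.004496250448720465
R [[-0.0, 0.14, -0.99], [-0.0, -0.99, -0.14], [-1.0, 0.0, 0.0]]
rot units [-0.  0. -0.] travel now-frame [-0.0001  0.0067  0.0017] target-frame [-0.0001  0.0067  0.0017] world [-0.0002 -0.0021  0.    ]
```

View pics/w8.png

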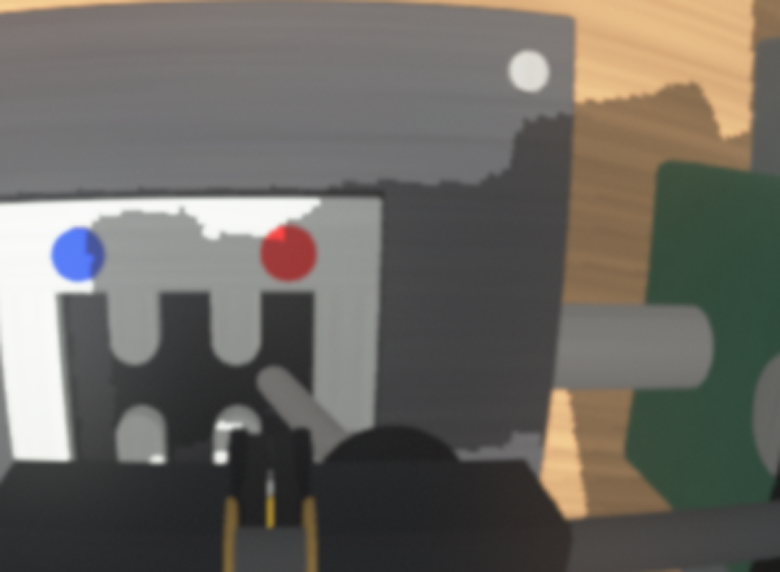

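```bash
python3 -m jog '[{"rot":[0,0,0],"travel":[0,0.01,0],"jaw":1},{"rot":[0,0,0],"travel":[0,0,0],"jaw":1},{"rot":[0,0,0],"travel":[0,0,0],"jaw":1}]'; python3 -c "
from h import *
plan(0,-0.027,.147)
a=ctrl.get_image('wrist')[:,:,::-1]
cv2.imwrite('pics/w9.png',cv2.resize(a[60:280,150:450],None,fx=2.6,fy=2.6,interpolation=cv2.INTER_CUBIC))"
```

```text
time: 8.5
position: [0.5246, 0.0875, 0.147]
tool_rot: [2.148, 0.153, -2.148]
ft_force: [-0.2, 1.8, -0.8]
grip_width: 0.004
t 8.5 pos [0.5246 0.0875 0.147 ] press [ 0.0005 -0.0276] F [-0.16  1.85 -0.82] w 0.003758035484360822
R [[0.0, 0.14, -0.99], [-0.0, -0.99, -0.14], [-1.0, 0.0, -0.0]]
rot units [ 0. -0. -0.] travel now-frame [-0.0001 -0.0021  0.0018] target-frame [-0.0001 -0.0021  0.0018] world [-0.0006  0.0005  0.    ]
```

View pics/w9.png

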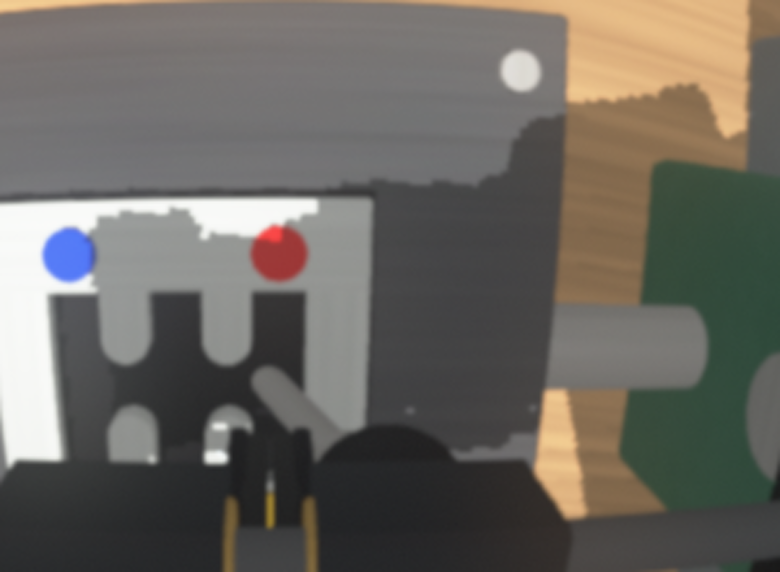

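```bash
python3 -m jog '[{"rot":[0,0,0],"travel":[0,-0.05,0],"jaw":1},{"rot":[0,0,0],"travel":[0,-0.05,0],"jaw":1},{"rot":[0,0,0],"travel":[0,0,0.1],"jaw":1},{"rot":[0,0,0],"travel":[0,0,0.1],"jaw":1},{"rot":[0,0,0],"travel":[0,0.09,0],"jaw":1},{"rot":[0,0,0],"travel":[0,0.09,0],"jaw":1},{"rot":[0,0,0],"travel":[0,0,0],"jaw":1},{"rot":[0,0,0],"travel":[0,0,0],"jaw":1}]'; python3 -c "
from h import *
plan(-.027,-0.053,.147)
a=ctrl.get_image('wrist')[:,:,::-1]
cv2.imwrite('pics/w10.png',cv2.resize(a[60:280,150:450],None,fx=2.6,fy=2.6,interpolation=cv2.INTER_CUBIC))"
```

```text
time: 9.35
position: [0.4689, 0.0543, 0.1472]
tool_rot: [2.149, 0.15, -2.148]
ft_force: [-0.3, 0.5, -0.5]
grip_width: 0.003
t 9.35 pos [0.4689 0.0543 0.1472] press [-0.0593 -0.0526] F [-0.34  0.53 -0.48] w 0.0030043797685610015
R [[0.0, 0.14, -0.99], [-0.0, -0.99, -0.14], [-1.0, 0.0, -0.0]]
rot units [-0.02 -0.   -0.01] travel now-frame [ 0.0007  0.0012 -0.1077] target-frame [ 0.0006  0.0014 -0.1077] world [ 0.0321  0.0042 -0.0002]
```

View pics/w10.png

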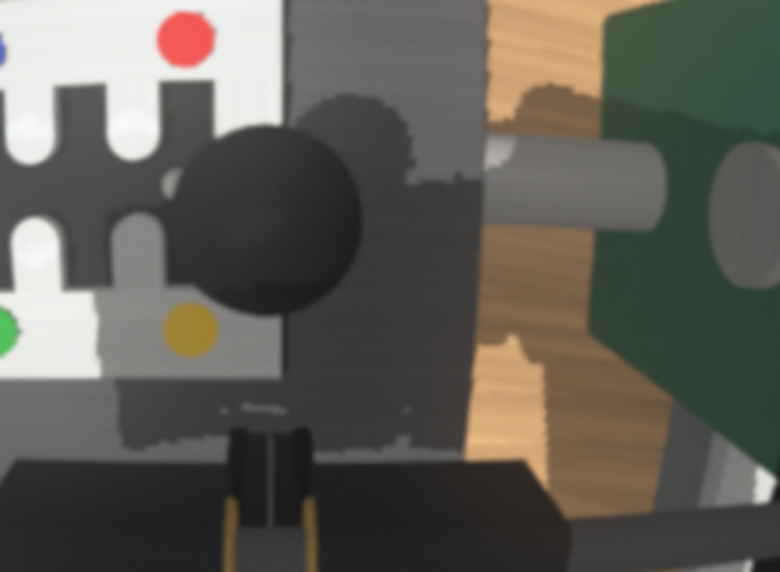

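Wrist view: ball at (267,220) is straight ahead of the fingers (x 270). The shank is in the right lane at the passage. I'll push towards the red dot now.

```bash
python3 -c "
from h import *
s=ctrl.get_state();print(PF(wonz(150+267/2.6,60+220/2.6,.166,s)))"
python3 -m jog '[{"rot":[0,0,0],"travel":[0,0,-0.04],"jaw":1},{"rot":[0,0,0],"travel":[0,0,-0.04],"jaw":1},{"rot":[0,0,0],"travel":[0,0,-0.015],"jaw":1},{"rot":[0,0,0],"travel":[0,0,-0.015],"jaw":1},{"rot":[0,0,0],"travel":[0,0,-0.015],"jaw":1},{"rot":[0,0,0],"travel":[0,0,-0.015],"jaw":1},{"rot":[0,0,0],"travel":[0,0,0],"jaw":1}]'; python3 -c "
from h import *
plan(.018,-0.053,.147)
a=ctrl.get_image('wrist')[:,:,::-1]
cv2.imwrite('pics/w11.png',cv2.resize(a[60:280,150:450],None,fx=2.6,fy=2.6,interpolation=cv2.INTER_CUBIC))"
```

```text
[ 0.00065798 -0.05124737]
time: 10.1
position: [0.5101, 0.0614, 0.1468]
tool_rot: [2.147, 0.154, -2.149]
ft_force: [-1.9, -1.2, 1.0]
grip_width: 0.005
t 10.1 pos [0.5101 0.0614 0.1468] press [-0.0176 -0.0514] F [-1.95 -1.23  0.99] w 0.005332172630012523
R [[-0.0, 0.14, -0.99], [0.0, -0.99, -0.14], [-1.0, -0.0, 0.0]]
rot units [0.01 0.01 0.  ] travel now-frame [-0.0009  0.0054 -0.1186] target-frame [-0.0008  0.0053 -0.1186] world [0.0355 0.0035 0.0002]
```

View pics/w11.png

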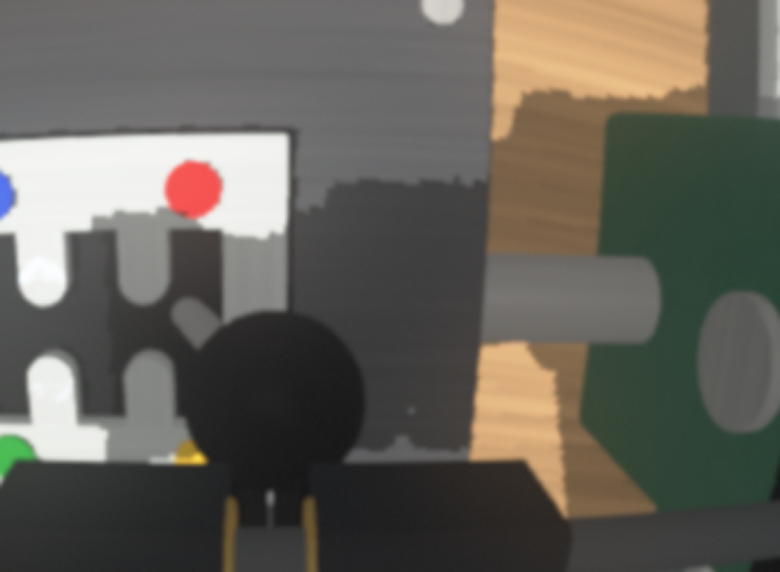

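```bash
python3 -m jog '[{"rot":[0,0,0],"travel":[0,0,-0.015],"jaw":1},{"rot":[0,0,0],"travel":[0,0,-0.015],"jaw":1},{"rot":[0,0,0],"travel":[0,0,-0.015],"jaw":1},{"rot":[0,0,0],"travel":[0,0,-0.015],"jaw":1},{"rot":[0,0,0],"travel":[0,0,-0.015],"jaw":1},{"rot":[0,0,0],"travel":[0,0,-0.015],"jaw":1},{"rot":[0,0,0],"travel":[0,0,0],"jaw":1}]'; python3 -c "
from h import *
plan(.018,-0.053,.147)
a=ctrl.get_image('wrist')[:,:,::-1]
cv2.imwrite('pics/w12.png',cv2.resize(a[60:280,150:450],None,fx=2.6,fy=2.6,interpolation=cv2.INTER_CUBIC))"
```

```text
time: 10.85
position: [0.5374, 0.0652, 0.1466]
tool_rot: [2.148, 0.154, -2.148]
ft_force: [-3.0, -0.0, -0.7]
grip_width: 0.006
t 10.85 pos [0.5374 0.0652 0.1466] press [ 0.01   -0.0515] F [-2.99 -0.03 -0.66] w 0.006383685318993337
R [[-0.0, 0.14, -0.99], [0.0, -0.99, -0.14], [-1.0, -0.0, 0.0]]
rot units [0.01 0.   0.01] travel now-frame [-0.0014  0.005  -0.0268] target-frame [-0.0014  0.005  -0.0268] world [ 0.0082 -0.0004  0.0004]
```

View pics/w12.png

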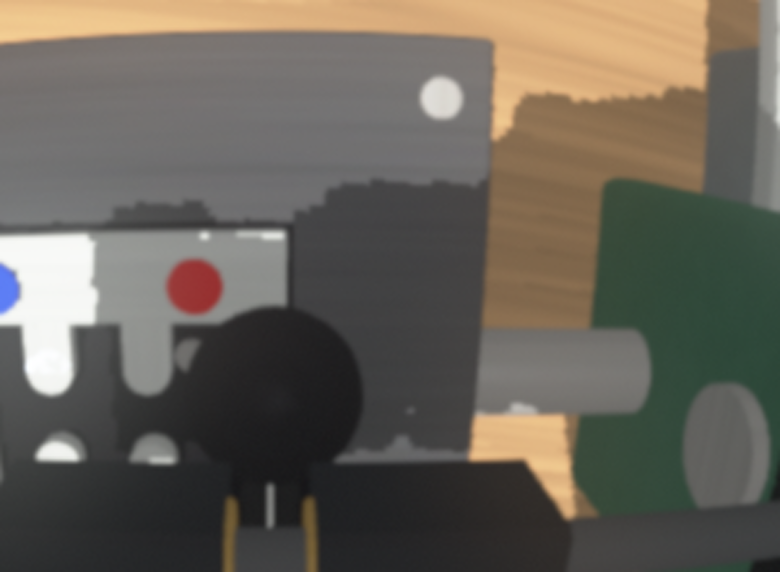

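```bash
python3 -m jog '[{"rot":[0,0,0],"travel":[0,0,-0.01],"jaw":1},{"rot":[0,0,0],"travel":[0,0,-0.008],"jaw":1},{"rot":[0,0,0],"travel":[0,0,0],"jaw":1}]';python3 -m jog '[{"rot":[0,0,0],"travel":[0,0,-0.006],"jaw":1},{"rot":[0,0,0],"travel":[0,0,0],"jaw":1}]'; python3 -c "
from h import *
plan(.018,-0.053,.147)
a=ctrl.get_image('wrist')[:,:,::-1]
cv2.imwrite('pics/w13.png',cv2.resize(a[60:280,150:450],None,fx=2.6,fy=2.6,interpolation=cv2.INTER_CUBIC))"
```

```text
time: 11.2
position: [0.5425, 0.0656, 0.1469]
tool_rot: [2.148, 0.153, -2.148]
ft_force: [-2.2, 0.6, -1.5]
grip_width: 0.008
time: 11.4
position: [0.5439, 0.0659, 0.1467]
tool_rot: [2.147, 0.153, -2.148]
ft_force: [-2.8, -0.1, -1.6]
grip_width: 0.004
t 11.4 pos [0.5439 0.0659 0.1467] press [ 0.0166 -0.0517] F [-2.8  -0.13 -1.59] w 0.003516806062678887
R [[-0.0, 0.14, -0.99], [-0.0, -0.99, -0.14], [-1.0, 0.0, 0.0]]
rot units [ 0.    0.01 -0.  ] travel now-frame [-0.0009  0.0042 -0.0048] target-frame [-0.0009  0.0042 -0.0048] world [ 0.0016 -0.0011  0.0003]
```

View pics/w13.png

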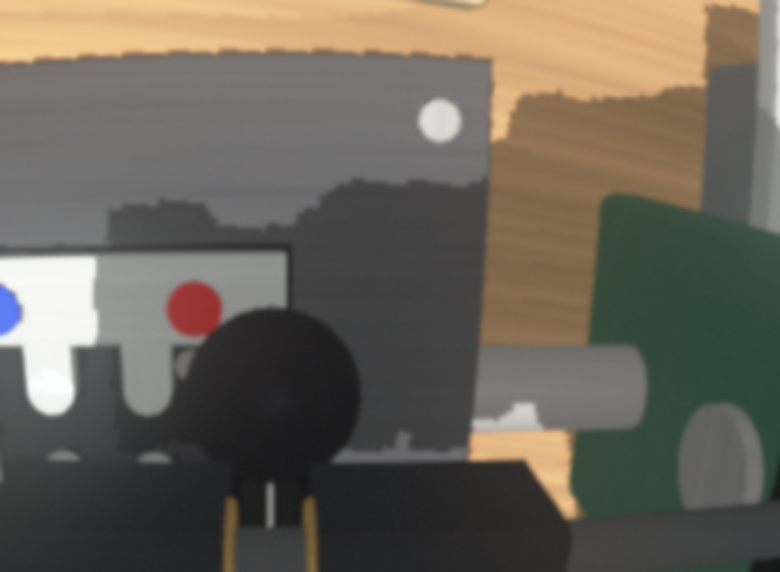

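```bash
for i in 1; do python3 -m jog '[{"rot":[0,0,0],"travel":[0,0,-0.006],"jaw":1},{"rot":[0,0,0],"travel":[0,0,0],"jaw":1}]'|grep -E "pos|force"; python3 -m jog '[{"rot":[0,0,0],"travel":[0,0,-0.005],"jaw":1},{"rot":[0,0,0],"travel":[0,0,0],"jaw":1}]'|grep -E "pos|force"; done; python3 -c "
from h import *
plan(.02,-0.053,.147)"
```

```text
position: [0.5448, 0.0661, 0.1466]
ft_force: [-5.9, -0.9, -1.1]
position: [0.5453, 0.0661, 0.1464]
ft_force: [-7.6, -0.5, 0.1]
t 11.85 pos [0.5453 0.0661 0.1464] press [ 0.0179 -0.0517] F [-7.56 -0.52  0.13] w 0.010121338635855218
R [[-0.0, 0.14, -0.99], [-0.0, -0.99, -0.14], [-1.0, 0.0, 0.01]]
rot units [ 0.    0.06 -0.01] travel now-frame [-0.0021  0.0042 -0.0068] target-frame [-0.002   0.0042 -0.0069] world [ 0.0022 -0.001   0.0006]
```

Force has risen to 7.6 N and travel has stalled at TCP x ≈ 18 mm, as expected at the end stop. I'll back off and check.

```bash
python3 -m jog '[{"rot":[0,0,0],"travel":[0,0,0.03],"jaw":1},{"rot":[0,0,0],"travel":[0,0,0.08],"jaw":1},{"rot":[0,0,0],"travel":[0,0,0.1],"jaw":1},{"rot":[0,0,0],"travel":[-0.12,0,0],"jaw":1},{"rot":[0,0,0],"travel":[-0.12,0,0],"jaw":1},{"rot":[0,0,0],"travel":[-0.1,0,0.0],"jaw":1},{"rot":[0,0,0],"travel":[0,0,0],"jaw":1},{"rot":[0,0,0],"travel":[0,0,0],"jaw":1}]'; python3 -c "
from h import *
import pickle
pickle.dump(ctrl.get_state(),open('s.pkl','wb'))
a=ctrl.get_image('wrist')[:,:,::-1]
cv2.imwrite('pics/w14.png',cv2.resize(a[20:240,130:390],None,fx=2.6,fy=2.6,interpolation=cv2.INTER_CUBIC))
a=ctrl.get_image('scene')[:,:,::-1]
cv2.imwrite('pics/s14.png',cv2.resize(a[100:300,110:370],None,fx=3,fy=3,interpolation=cv2.INTER_CUBIC))"
```

```text
time: 12.65
position: [0.4862, 0.0576, 0.2502]
tool_rot: [2.152, 0.152, -2.142]
ft_force: [-0.5, 0.1, -0.9]
grip_width: 0.011
```

View pics/w14.png

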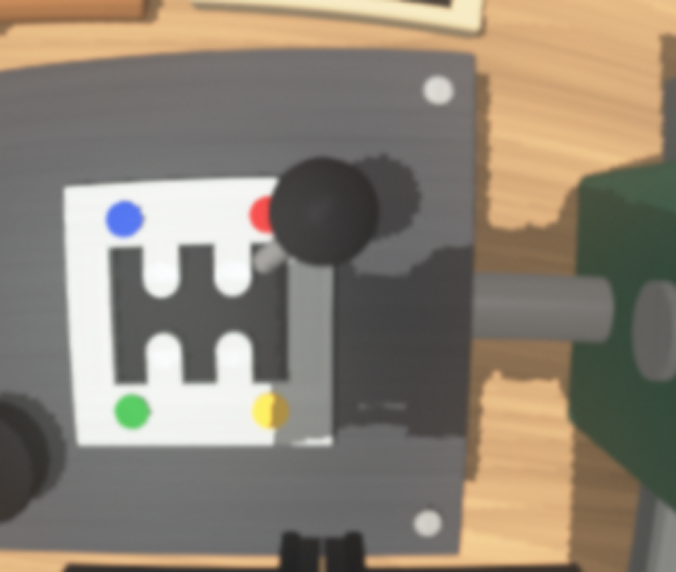

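View pics/s14.png

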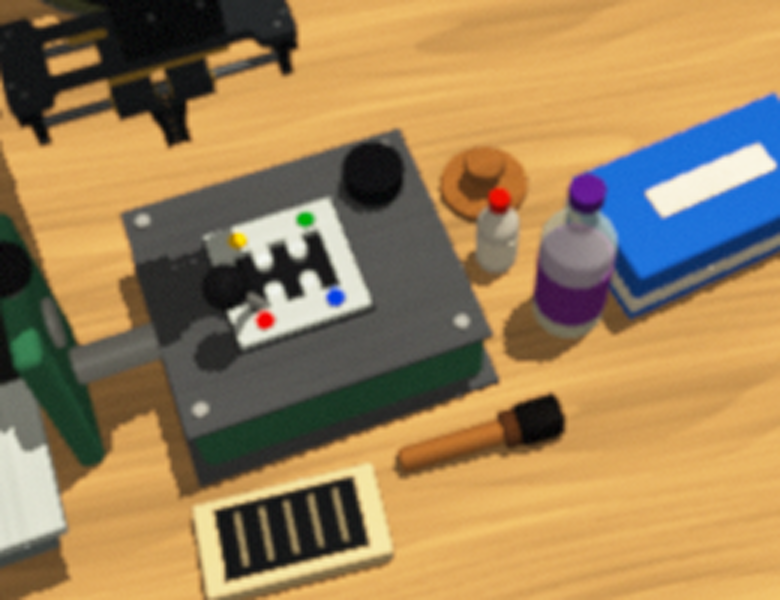

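The wrist view shows the ball at (324,211) beside the red dot, with the shank in the far end of the right lane. The other objects look unmoved in the scene view. I'll work out the knob position.

```bash
python3 -c "
from h import *
import pickle;s=pickle.load(open('s.pkl','rb'))
for n,u,v,z in [('b',125,219,.097),('g',132,411,.097),('y',270,410,.097),('knob',324,211,.161)]:
    p=wonz(130+u/2.6,20+v/2.6,z,s);print(n,PF(p).round(4))
u=110+225/3;v=100+287/3
print('scene',u,v,PF(onz('scene',u,v,.161)))
a=cv2.imread('pics/scene0.png').astype(int);b=ctrl.get_image('scene')[:,:,::-1].astype(int)
d=np.abs(a-b).max(2).astype('uint8');cv2.imwrite('pics/d.png',d)
print(ctrl.get_state()['ft_force'])"
```

```text
b [0.0415 0.0287]
g [-0.04   0.029]
y [-0.0399 -0.0305]
knob [ 0.0415 -0.0528]
scene 185.0 195.66666666666669 [ 0.04379432 -0.05235543]
[-1.33957757 -0.03145126 -1.40454865]
```

View pics/d.png

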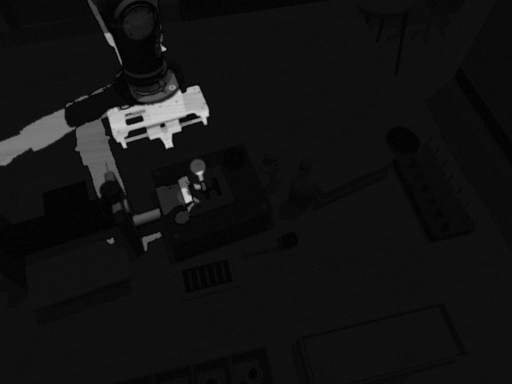

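```bash
python3 -c "
from bench import ctrl
print(ctrl.close_job())"
```

```text
the job is handed in; nothing more can be done
None
```

The lever is in the red slot (far right), and I handed the job in at about 12.8 s of the 51 s allowed. I pushed it with closed fingers only: forward to the cross passage, right into the outer lane, then forward until the force rose to 7.6 N and it stopped moving. Then I backed the fingers off and raised them clear.

- **Lever position:** the last checks put the ball at x 41.5 mm, y -53 mm (wrist camera) and x 44 mm, y -52 mm (scene camera); home is about 44 and -54 mm. The two cameras differ by about 2 mm in x, but both put the shank well inside the 5 mm limit.
- **Force:** the highest wrist force I read while pushing was about 7.6 N, against the 38 N limit.
- **Other slots and lift:** I saw no sign of the lever nearing another slot's end or lifting, though I did not measure lift directly.
- **Loose things:** comparing the scene picture with the first one showed changes only at the arm, the lever and their shadows, so nothing else appears to have moved.

No check failed. One early wrist reading was about 10 mm off because the arm was still settling; I discarded it and measured again.

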